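# Set the crank press on the laminated blank

### The arm

A 7-joint arm with a two-finger parallel gripper is mounted at the origin on the work surface. World frame = base frame: x ahead of the robot, y to its left, z up, the work surface at z = 0. Lengths are in m, angles in rad, forces in N, time in s.
With the tool pointing down it reaches from about 0.35 to 0.9 m from the base axis. Payload 7.2 kg.
Tool frame: the origin (TCP) lies on the centre line of the jaws, within the pads' length; the fingertips stand robot.finger_overhang ahead of it and the grasp point (between the pads) lies 5 mm behind it (robot.finger_overhang is the distance from the TCP to the fingertips, in m); z points along the fingers, y is the line along which they close (so a half turn about z gives the same grasp; the last joint's range is limited). The gripper opens to 85 mm and grips with 20 to 120 N. Pads are 22 mm wide; open, the fingers measure 114 mm over their backs; the gripper's body (76 mm by 85 mm) begins 54 mm behind the grasp point. The pads swing forward as they close: fully open they stand 13 mm farther back than shut.
Start: joints at [1.043, 0.411, -0.013, 1.596, 0.006, 1.134, -0.082], TCP at [0.277, -0.56, 0.208] pointing down, gripper open.
Joint ranges: [-2.95, 2.95], [-0.29, 1.99], [-1.47, 1.44], [0.14, 2.54], [-1.03, 4.17], [0.13, 1.85], [-2.86, 2.86]. Speed limits (rad/s): [2.39, 2.39, 3.01, 3.01, 3.14, 3.14, 3.14].

### API

Orientations are given as a unit quaternion [w, x, y, z].
In Python, from plant import robot, fingers, ik, camera, camera_params gives the robot as it stands. Calls block until the motion is done:
- robot.move_ptp(position, orientation): joint-space move of the TCP to a pose.
- robot.servo_line(position, orientation=None, max_speed=0.15): straight line of the TCP; orientation=None keeps the orientation; max_speed is the mean speed in m/s.
- robot.goto_joints(angles): joint-space move.
- fingers.move_gripper(opening): finger opening in m; the grip force is fixed at half the most; returns when the fingers have stopped.
- robot.hold(seconds).
- ik(position, orientation): joint angles nearest the present ones, or None.
- camera(name): name is "side" or "top"; returns the picture (400x640x3 uint8, blue, green, red); there is no depth.
- camera_params(name): a dict with "intrinsics" (3x3 intrinsics, pixels), "k1" (the pictures are not rectified: a ray, as slopes to the right and down, at radius r is drawn at 1 + k1 r^2 times it, then the intrinsics apply), "R" (3x3) and "t" (3): a world point X has camera coordinates R X + t. Camera axes: x right, y down, z forward; pixel columns grow to the right and rows downward; lengths in m; the calibration is good to about 2 mm. A picture is of the moment at which its call begins. camera_params takes no time and is no camera call.
A pose or a line that the arm cannot do raises robot.PlanningError and nothing moves.
- robot.hand_in(): hands the job in; it is judged then, once.
Readings, each from a call of its own:
- robot.get_t(): time.
- robot.get_joint_pos(): joint angles.
- robot.get_qd(): joint speeds.
- robot.get_joint_efforts(): joint torques, N m.
- robot.get_eef_pos(): TCP position.
- robot.get_orientation(): TCP orientation.
- robot.get_wrist_force(): force on the tool from outside, world axes, zero at the start.
- robot.get_moment(): the same for the moment, N m.
- robot.get_width(): finger opening in m.
- robot.get_grasp_force(): force on a finger pad.
Only numpy, scipy, OpenCV 4.12 (cv2) and the standard library are available. Lean on these libraries where they do the work, as an engineer would, in place of code of your own. Each camera call takes 0.05 s, during which the arm holds its last target. There are 200 camera calls.

### The job

Two small crank presses stand on the bench. On the one with the wooden blank lying through it, wind the handwheel clockwise (seen from above) until you feel it come to its stop, then back it off a quarter turn and let go, so that the blank can still be slid. Leave the other, empty press's wheel alone.

Things in the scene. Friction and masses are not known exactly. Their poses are not given: they have to be found in the camera images.
- press_wheel (a joint): level three-spoke handwheel, 122 mm across, rim top 188 mm above the bench, on the press with the blank. Rad: 0 at its hard stop, negative before it, growing clockwise from above (-6.28: a full turn short). Starts 1 to 2 turns short. Does not rise as it turns (the foot below moves 6 mm a turn); about 3 N at the handle turns it; stays where left.
- press_crank (a point): that wheel's crank handle: upright, black, round, 22 mm diameter, 52 mm tall, top 243 mm above the bench. Spins freely on its own axis, so a gripper can keep its orientation while it goes round. The point is on the handle's axis, 25 mm below its top, 27 mm above its foot at the rim. Radius of its circle 55 mm.
- press_axis (a point): fixed point on that wheel's vertical axis, in the air over the hub, level with press_crank (218 mm above the bench). The press: fixed grey base 150 x 170 mm, two steel columns, a bridge; a wooden board 320 x 56 x 18 mm lies through it and sticks out 85 mm at both ends.
- spare_crank (a point): the same point on the crank handle of the other, empty press of the same build, to be left alone. The presses stand side by side; either may be the left one.

How it is judged:
On the way:
1. the wheel of the press with the blank has been wound clockwise to its stop (within 0.1 rad) (value of joint press_wheel above -0.1 rad), for 0.1 s.
At the end, for the whole second after the job is handed in: After having reached its stop, the wheel of the press with the blank stands at rest a quarter turn back from the stop: 69 to 111 degrees (joint value between -1.94 and -1.20 rad). The other press's crank handle has not been moved by more than 15 mm (value of joint press_wheel between -1.94 and -1.2 rad and velocity of joint press_wheel between -0.1 and 0.1 rad/s); the robot touches nothing.
It fails at once if the other press's wheel is turned (its crank handle moves more than 15 mm) (distance of spare_crank from where it was at the start of the episode above 0.015 m).
It also fails if it takes over 54 s, if anything falls off the work surface, if the arm or the gripper's body presses on something with over 40 N, if the wrist force passes 120 N, or if a joint passes its speed limit or range.

## Working session

There is one attempt and no reset: what is moved stays moved. The work goes in short steps, each a Python script; the robot and the scene stay as the last script left them, time stands still between calls to the robot, and variables do not carry over. Pictures are saved under pics/ and viewed, at most 10 in all, crops included, and the job is handed in when it is done.

```bash
mkdir -p pics; ls; python3 - <<'E'
from plant import robot, camera, camera_params
import cv2
for n in("side","top"):
    cv2.imwrite(f"pics/{n}0.png",camera(n)); p=camera_params(n); print(n,p)
print(robot.finger_overhang,robot.get_t(),robot.get_orientation(),robot.get_width())
E
```

```text
pics
side {'intrinsics': array([[386.40912397,   0.        , 323.72455056],
       [  0.        , 386.40912397, 203.01564961],
       [  0.        ,   0.        ,   1.        ]]), 'k1': -0.07781237725813932, 'R': array([[ 0.97997072, -0.19849472,  0.01603871],
       [-0.1450174 , -0.76650619, -0.62565024],
       [ 0.13648204,  0.61079302, -0.7799388 ]]), 't': array([-0.59417338,  0.22496086,  0.88951677])}
top {'intrinsics': array([[460.47782758,   0.        , 314.0294102 ],
       [  0.        , 460.47782758, 193.30334258],
       [  0.        ,   0.        ,   1.        ]]), 'k1': 0.015572355770924506, 'R': array([[ 0.02182181, -0.99923605, -0.03242116],
       [-0.99180255, -0.01755284, -0.12656856],
       [ 0.12590278,  0.03491734, -0.99142789]]), 't': array([0.00676391, 0.60419129, 0.87242641])}
0.014 0.1 [-6.91609154e-04  9.73680300e-01  2.27916974e-01 -2.16607136e-04] 0.08554551400200246
```

View pics/side0.png

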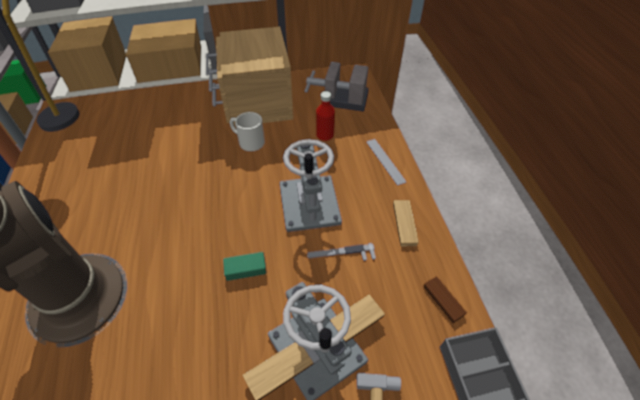

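View pics/top0.png

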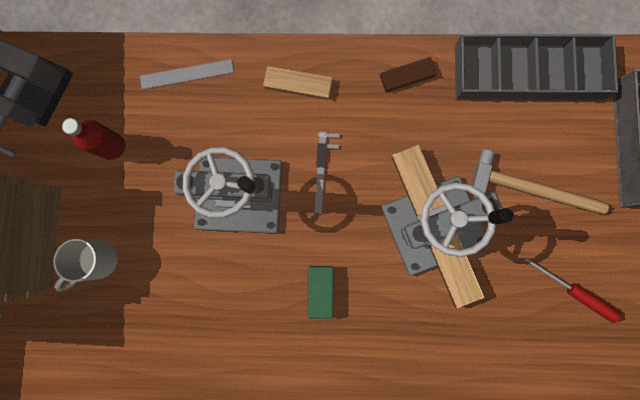

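The top picture shows the press with the blank on the right, hub near (459,218) and black handle near (500,215). The empty press is on the left, hub near (217,182). The side picture agrees: the blank is in the near press at (317,315).

```bash
cat > h.py <<'E'
import numpy as np, cv2
from plant import robot, fingers, ik, camera, camera_params
def cast(name,px,z):
    p=camera_params(name); K=p["intrinsics"]; D=np.array([p["k1"],0,0,0,0.])
    u=cv2.undistortPoints(np.asarray(px,float).reshape(-1,1,2),K,D,None,None).reshape(-1,2)
    d=np.c_[u,np.ones(len(u))]@p["R"]; c=-p["R"].T@p["t"]
    return c+d*((z-c[2])/d[:,2])[:,None]
def proj(name,X):
    p=camera_params(name); v,_=cv2.Rodrigues(p["R"])
    return cv2.projectPoints(np.asarray(X,float).reshape(-1,1,3),v,p["t"],p["intrinsics"],np.array([p["k1"],0,0,0,0.]))[0].reshape(-1,2)
def blob(name,img,roi,kind):
    x0,y0,x1,y1=roi; c=img[y0:y1,x0:x1].astype(int)
    m=((c.min(2)>140)&(c.max(2)-c.min(2)<25)) if kind=="w" else (c.max(2)<38)
    m=m.astype(np.uint8); n,l,s,_=cv2.connectedComponentsWithStats(m)
    k=1+s[1:,4].argmax(); y,x=np.where(l==k); return np.c_[x+x0,y+y0]
E
python3 - <<'E'
from h import *
for n,rw,rb in(("top",(410,170,508,265),(484,200,520,230)),("side",(275,280,360,352),(312,322,338,352))):
    im=cv2.imread(f"pics/{n}0.png")
    w=blob(n,im,rw,"w"); W=cast(n,w,.182)[:,:2].astype(np.float32); c,r=cv2.minEnclosingCircle(W)
    h,_=cv2.convexHull(W),0
    print(n,len(w),"axis",c,"r",r)
    b=blob(n,im,rb,"b"); print("handle px",len(b),b.min(0),b.max(0),b.mean(0),cast(n,b.mean(0),.217))
q=robot.get_orientation()
print(cast("top",[459,218],.19))
E
```

```text
top 1540 axis (0.5475460290908813, -0.21929778158664703) r 0.0617515929043293
handle px 286 [489 209] [512 223] [500.55594406 215.87762238] [[ 0.5510679  -0.27813009  0.217     ]]
side 1265 axis (0.545545756816864, -0.21951626241207123) r 0.05985763296484947
handle px 169 [320 330] [330 348] [325.01775148 339.02366864] [[ 0.54869954 -0.27757939  0.217     ]]
[[ 0.54862178 -0.2218882   0.19      ]]
```

```bash
cat >> h.py <<'E'
A=np.array([.5465,-.2202]); R0=.055; Z=.215
def quat(yaw): return np.array([0,np.cos(yaw/2),np.sin(yaw/2),0])
def pt(a,z=Z,r=R0): return [A[0]+r*np.cos(a),A[1]+r*np.sin(a),z]
E
python3 - <<'E'
from h import *
lo=np.array([-2.95,-.29,-1.47,.14,-1.03,.13,-2.86]);hi=np.array([2.95,1.99,1.44,2.54,4.17,1.85,2.86])
best=[]
for d in range(-90,90,15):
    y=np.radians(d); m=9
    for a in np.arange(0,6.28,.5):
        for z in(Z,.33):
            j=ik(pt(a,z),quat(y)); m=-1 if j is None else min(m,np.min(np.minimum(j-lo,hi-j)))
    best.append((round(float(m),2),d))
print(best)
E
```

```text
[(0.01, -90), (0.19, -75), (0.44, -60), (0.45, -45), (0.45, -30), (0.45, -15), (0.45, 0), (0.44, 15), (0.44, 30), (0.44, 45), (0.44, 60), (0.43, 75)]
```

```bash
cat >> h.py <<'E'
Q=quat(np.radians(26))
E
python3 - <<'E'
from h import *
x,y,_=robot.get_eef_pos(); robot.servo_line([x,y,.33],max_speed=.25)
H=[.550,-.2765]
robot.move_ptp(H+[.33],Q); robot.servo_line(H+[Z],max_speed=.15)
print("down",robot.get_t(),robot.get_wrist_force())
fingers.move_gripper(.015)
print(robot.get_t(),robot.get_width(),robot.get_grasp_force(),robot.get_wrist_force(),robot.get_eef_pos())
for n in("side","top"): cv2.imwrite(f"pics/{n}1.png",camera(n))
a,b=cv2.imread("pics/side1.png")[230:400,230:440],cv2.imread("pics/top1.png")[130:300,370:580]
cv2.imwrite("pics/c1.png",cv2.resize(np.hstack([a,b]),(800,324)))
E
```

```text
down 3.1167 [1.12202853 0.90025844 1.07967438]
3.7667 0.017193505070532782 58.54926288127899 [-1.97681067  1.38219733  5.88918622] [ 0.55008727 -0.27640192  0.2155301 ]
```

View pics/c1.png

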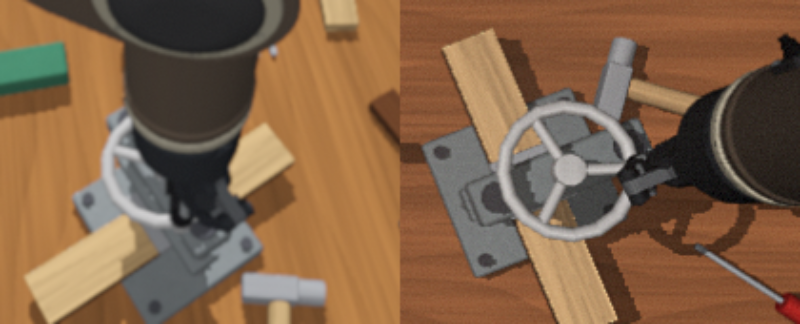

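The jaws hold the handle (58 N). The crop shows the fingers around it at the right of the rim, about (640,175). Next I wind clockwise, carefully at first.

```bash
cat >> h.py <<'E'
def ang(): p=robot.get_eef_pos(); return np.arctan2(p[1]-A[1],p[0]-A[0])
def step(a,v):
    robot.servo_line(pt(a),max_speed=v); f=robot.get_wrist_force()
    t=np.array([np.sin(a),-np.cos(a)]); rr=np.array([np.cos(a),np.sin(a)])
    return f[:2]@t, f[:2]@rr, f[2], robot.get_width()*1e3, robot.get_grasp_force()
E
python3 - <<'E'
from h import *
a=ang(); print(a,robot.get_t())
for i in range(6):
    a-=.2; s=step(a,.06); print(round(a,2),np.round(s,1),round(robot.get_t(),2),np.round(ang()-a,3))
E
```

```text
-1.5066560395410855 3.8667
-1.71 [ 1.8  3.6  4.8 17.2 59.1] 4.2 -0.0
-1.91 [ 1.2  2.5  7.3 17.7 59.3] 4.53 0.001
-2.11 [ 0.6  4.2  8.5 17.4 59.4] 4.87 -0.0
-2.31 [ 2.1  4.1  8.4 17.4 59.5] 5.2 -0.002
-2.51 [ 1.   3.4  8.8 17.9 59.5] 5.53 -0.006
-2.71 [ 1.   3.1  9.2 17.8 59.5] 5.87 -0.01
```

```bash
python3 - <<'E'
from h import *
cv2.imwrite("pics/c2.png",cv2.resize(np.hstack([camera("side")[230:400,230:440],camera("top")[130:300,370:580]]),(800,324)))
E
```

```text
(no output)
```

View pics/c2.png

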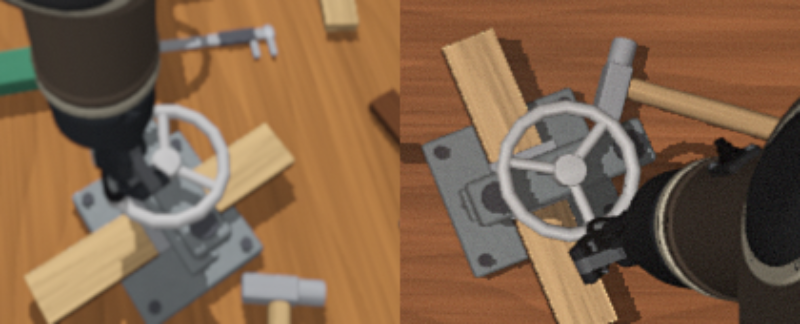

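The wheel turned with the gripper: the spoke under the handle now points to about (600,245) in the crop. Continuing until the stop is felt.

```bash
python3 - <<'E'
from h import *
a0=-1.507; a=-2.707
while True:
    d=a0-a; s,v=(.3,.1) if d<5.9 else (.08,.05)
    a-=s; r=step(a,v)
    if d>5.9 and int(d/.08)%4==0 or abs(r[0])>6: print(round(a0-a,2),np.round(r,1),round(robot.get_t(),2),round(ang()-(a+np.pi)%(2*np.pi)+np.pi,3))
    if r[0]<-18 or abs(r[1])>25 or robot.get_t()>30 or d>12.9: break
print(a,robot.get_wrist_force(),robot.get_t(),ang())
E
```

```text
6.24 [-1.2  3.4  7.7 17.7 59.6] 11.78 -0.003
6.56 [-0.7  2.6  7.5 17.2 59.7] 12.78 -0.001
6.88 [ 0.2  2.5  8.3 17.1 59.8] 13.78 -0.0
7.2 [-0.8  1.   8.1 17.4 59.8] 14.78 -0.0
7.52 [-0.6  0.1  7.8 17.5 59.8] 15.78 -0.001
7.84 [-0.5 -0.6  8.1 17.5 59.7] 16.78 -0.001
8.16 [ 0.3 -1.9  6.4 17.7 59.6] 17.78 0.001
8.48 [-0.6 -2.5  6.7 17.7 59.6] 18.78 0.004
8.8 [-0.4 -3.8  6.7 17.4 59.6] 19.78 0.007
9.12 [-0.5 -3.9  8.  17.2 59.7] 20.78 0.007
9.44 [-1.4 -2.6  7.8 17.3 59.8] 21.78 0.006
9.68 [-1.2 -2.6  9.1 17.7 59.9] 22.53 0.004
10.0 [-0.9 -2.   9.7 17.7 59.9] 23.53 0.003
10.32 [ 0.2 -0.6  9.7 17.4 59.9] 24.53 0.003
10.64 [-0.4 -0.4  9.6 17.5 59.9] 25.53 0.006
10.8 [-12.6  -5.2  13.9  17.6  60.7] 26.03 0.099
10.88 [-21.1  -8.9  17.   17.4  61.4] 26.28 0.171
-12.387 [-12.5616423   19.13500489  17.04281808] 26.2833 0.3499552475774922
```

Stop felt: the tangential force jumped to 21 N and the handle stayed at 0.35 rad. Backing off a quarter turn and releasing.

```bash
python3 - <<'E'
from h import *
robot.hold(.3); s=ang(); print(s,robot.get_wrist_force())
for a in np.linspace(s,s+np.pi/2,8)[1:]: r=step(a,.06)
robot.hold(.2); print(np.round(r,1),ang()-s)
fingers.move_gripper(.085); print(robot.get_width(),robot.get_wrist_force())
x,y,_=robot.get_eef_pos(); robot.servo_line([x,y,.36],max_speed=.1)
robot.servo_line([.40,-.45,.36],max_speed=.25); robot.hold(.3)
n="top"; im=camera(n); cv2.imwrite("pics/top3.png",im); print(robot.get_t(),robot.get_wrist_force(),"expected handle px",proj(n,pt(s+np.pi/2,.217)))
cv2.imwrite("pics/c3.png",cv2.resize(np.hstack([camera("side")[230:400,230:440],im[130:300,370:580]]),(800,324)))
E
```

```text
0.3498987166171464 [-11.83315904  19.19106004  17.06614652]
[-1.5 -2.7  8.5 17.6 59.9] 1.5853863931897907
0.08526512030015554 [-0.71487961 -0.86914417  0.04654702]
33.4333 [-0.64843809 -0.41801986  0.92609881] expected handle px [[429.39296759 229.49835606]]
```

View pics/c3.png

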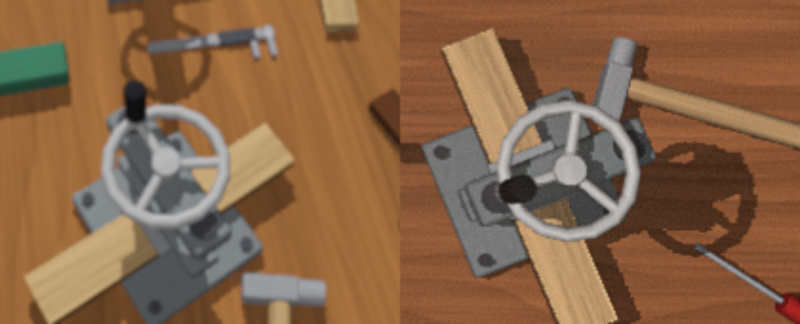

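The handle stands at about (431,229) in the top view, against an expected (429,229). The wheel is a quarter turn back from the stop and the arm is clear.

```bash
python3 -c "
from plant import robot
print(robot.hand_in())"
```

```text
the job is handed in; nothing more can be done
None
```

I wound the wheel on the press with the blank clockwise to its stop (felt at 21 N), backed it off about 91°, released it and moved the arm clear. The other press was not touched, and the job was handed in at about 33 s; no verdict was returned.

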